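# Push a spent battery through the flap of the take-back box

### The arm

A 7-joint arm with a two-finger parallel gripper is mounted at the origin on the work surface. World frame = base frame: x ahead of the robot, y to its left, z up, the work surface at z = 0. Lengths are in mm, angles in rad, forces in N, time in s.
With the tool pointing down it reaches from about 400 to 875 mm from the base axis. Payload 19.3 kg.
Tool frame: the origin (TCP) lies at the very end of the fingers, on their centre line; the grasp point (between the pads) lies 19 mm behind it (grip_point_offset is the z of the grasp point in the tool frame, in mm); z points along the fingers, x is the direction in which the jaws open and shut, and the axes are right-handed (so a half turn about z gives the same grasp; the last joint's range is limited). The gripper opens to 85 mm and grips with 20 to 120 N. Pads are 22 mm wide; open, the fingers measure 114 mm over their backs; the gripper's body (76 mm by 85 mm) begins 54 mm behind the grasp point. The pads swing forward as they close: fully open they stand 13 mm farther back than shut.
Start: joints at [1.24, 0.521, -0.036, 1.599, 0.021, 1.021, -0.113], TCP at [161.13, -603.864, 231.291] pointing down, gripper open.
Joint ranges: [-2.91, 2.91], [-0.3, 2.13], [-1.5, 1.42], [0.17, 2.43], [-1.26, 4.41], [0.16, 1.93], [-2.52, 2.52]. Speed limits (rad/s): [1.89, 1.89, 2.39, 2.39, 3.01, 3.01, 3.01].

### API

Orientations are given as a 3x3 rotation matrix whose columns are the frame's x, y, z axes.
In Python, from workcell import movep, movel, goto_joints, open_gripper, clamp, wait, inverse_kinematics, read_state, camera, PlanningError, finish_job, grip_point_offset gives the robot as it stands. Calls block until the motion is done:
- movep(position, orientation): joint-space move of the TCP to a pose.
- movel(position, frame=None, max_speed=150, guard=None): straight line of the TCP; frame=None keeps the orientation; max_speed is the mean speed in mm/s. With guard (N) it stops when the force on the tool has changed by that much, and returns True; else False.
- goto_joints(angles): joint-space move.
- open_gripper() and clamp(): open the fingers fully, or close them until they stop; the grip force is fixed at half the most.
- wait(seconds).
- inverse_kinematics(position, orientation): joint angles nearest the present ones, or None.
- read_state(): the state.
- camera(name): name is "scene" or "side" or "wrist"; returns a dict with "image" (400x640x3 uint8, blue, green, red), "range_z" (400x640 float32, mm along the optical axis (not along the pixel's ray), 0 where there is no reading), "fx", "fy", "cx", "cy" (pixels), "dist_coeffs" ([k1, k2, p1, p2, k3] as OpenCV has them; the pictures are not rectified), "cam_to_world" (4x4, takes a point from camera to world coordinates). Camera axes: x right, y up, looking along -z (the intrinsics and any distortion apply to the point x, -y, -z); pixel columns grow to the right and rows downward; lengths in mm; the calibration is good to about 2 mm. A picture is of the moment at which its call begins.
A pose or a line that the arm cannot do raises PlanningError and nothing moves.
- finish_job(): hands the job in, once; it reports no verdict.
The state is a dict: "time": time; "qpos": joint angles; "qvel": joint speeds; "joint_efforts": joint torques, N m; "eef_pos": TCP position; "tool_rot": TCP orientation; "ft_force": force on the tool from outside, world axes, zero at the start; "torque": the same for the moment, N m; "finger_gap": finger opening in mm.
Only numpy, scipy, OpenCV 4.12 (cv2) and the standard library are available. Lean on these libraries where they do the work, as an engineer would, in place of code of your own. Each camera call takes 0.05 s, during which the arm holds its last target.

### The job

Get the spent battery on the feed shelf into the take-back box: with your fingers only pushing, slide it sideways along the shelf until it is in front of the doorway, then push it in through the hanging flap until it goes down the chute, and draw your fingers back out so that the flap swings shut behind it. Keep it on the shelf, do not lift it or knock it through, and leave the roll of tape on the shelf and the things on the bench where they are.

Things in the scene. Friction and masses are not known exactly. Their poses are not given: they have to be found in the camera images.
- box: Grey sheet-steel battery take-back box, fixed to the bench, 252 mm high. Origin on the bench under the middle of the doorway; z up, x points into the box, y to the left. Its flat steel feed shelf, 100 mm above the bench, runs from x = -212 mm up to the doorway; 316 mm wide, lips 12 mm high along both sides (y = +-155), none at the front.
- door (a point): Middle of the doorway's foot, level with the shelf (axes as the box's). The doorway is 170 mm wide (y = -85 to +85) in a 4 mm front plate, and 128 mm high above the shelf; over it a 24 mm lintel, then the top of the box. Behind it a covered bin (clear lid) reaches to x = +267 mm: the doorway is the only way in.
- chute_edge (a point): Middle of the shelf's inner end, 65 mm inside the doorway and level with the shelf (axes as the box's). From here a steel chute falls at 55 degrees to the bin floor: a battery whose middle passes this edge by some mm tips over it and slides down by itself, so the pushing fingertips must follow it some 20 to 35 mm into the doorway, under the flap.
- flap (a joint): The flap that closes the doorway from inside: aluminium sheet 176 mm wide, 120 mm high, 0.17 kg, hanging from a hinge rod on its top edge 222 mm above the bench, 10 mm inside the doorway plane. Value in rad: 0 = shut, grows as its lower edge swings inwards and up, at most 1.45. No latch or spring: less than 2 N at its lower edge opens it and its weight swings it shut once nothing is under it.
- flap_edge (a point): Middle of the flap's lower edge, about 2 mm above the deck and about 9 mm inside the doorway plane when shut.
- pack: The spent battery: black plastic cartridge 100 x 56 x 42 mm high, about 0.5 kg, lying flat on the feed shelf, to one side of the doorway. Origin at the centre of its underside (100 mm above the bench when on the shelf), x along its 100 mm length, roughly towards the doorway, z up.
- tape: Roll of dark insulating tape lying flat on the feed shelf on the other side, 64 mm outside diameter, 19 mm high; stays there. Origin at the centre of its underside, z up.
- spare: A good battery of the same make and size as the spent one, lying on the bench (not on the shelf) beside the box; stays. Origin at the centre of its underside.
- driver: Screwdriver lying on the bench, 190 mm long; stays.
- jar: Glass screw jar with a steel lid, 52 mm across, 75 mm high, standing on the bench; stays.
- meter: Black hand multimeter 165 x 82 x 34 mm lying on the bench; stays.
- spool: Metal spool 56 mm across, 44 mm high, standing on the bench; stays.
- trafo: Small transformer, 42 x 50 x 42 mm on a 46 x 74 mm foot, on the bench; stays.

How it is judged:
By the outcome, as a careful person would: the job done as asked, in the order asked, and still so for the second after the job is handed in, with the robot touching nothing.
It also fails if it takes over 54 s, if anything falls off the work surface, if the arm or the gripper's body presses on something with over 40 N, if the wrist force passes 120 N, or if a joint passes its speed limit or range.

## Working session

There is one attempt and no reset: what is moved stays moved. The work goes in short steps, each a Python script; the robot and the scene stay as the last script left them, time stands still between calls to the robot, and variables do not carry over. Pictures are saved under pics/ and viewed, and the job is handed in when it is done.

```bash
ls; mkdir -p pics; python3 - <<'E'
from workcell import *
import cv2, pickle
for n in ["scene","side","wrist"]:
    c=camera(n); cv2.imwrite(f"pics/{n}0.png",c["image"]); pickle.dump(c,open(f"{n}0.pkl","wb"))
    print(n,c["fx"],c["fy"],c["cx"],c["cy"],c["dist_coeffs"]); print(c["cam_to_world"].round(3) if hasattr(c["cam_to_world"],'round') else c["cam_to_world"])
s=read_state();print(s); print(grip_point_offset)
E
```

```text
pics
scene 404.03627858409055 404.03627858409055 326.99135229076217 199.03678941033425 [-0.08882785  0.          0.          0.          0.        ]
[[-8.290000e-01  5.310000e-01 -1.760000e-01  3.573880e+02]
 [-5.590000e-01 -7.860000e-01  2.640000e-01  2.727360e+02]
 [ 2.000000e-03  3.170000e-01  9.480000e-01  1.146654e+03]
 [ 0.000000e+00  0.000000e+00  0.000000e+00  1.000000e+00]]
side 396.0812540948984 396.0812540948984 317.2664768517271 196.1224350129192 [-0.03110275  0.          0.          0.          0.        ]
[[-8.89000e-01  2.48000e-01 -3.86000e-01  1.07168e+02]
 [-4.58000e-01 -4.99000e-01  7.36000e-01  8.81647e+02]
 [-1.00000e-02  8.31000e-01  5.57000e-01  7.95979e+02]
 [ 0.00000e+00  0.00000e+00  0.00000e+00  1.00000e+00]]
wrist 321.40521160038713 321.40521160038713 321.00630637301015 199.40708561095798 [0.01633252 0.         0.         0.         0.        ]
[[ 2.57000e-01  9.30000e-01  2.61000e-01  2.26448e+02]
 [-9.66000e-01  2.48000e-01  6.80000e-02 -5.85925e+02]
 [-2.00000e-03 -2.70000e-01  9.63000e-01  3.74632e+02]
 [ 0.00000e+00  0.00000e+00  0.00000e+00  1.00000e
[... 172 characters left out ...]
4576765e-03,  1.66257678e-04, -1.41726007e-03,
        6.18831253e-04,  7.50454341e-04,  3.21117796e-05]), 'joint_efforts': array([ 2.93287048e-03, -9.27378988e+01,  1.98095016e+00, -3.70054257e+01,
        1.79813127e-02,  6.29543181e-03, -4.89957097e-05]), 'eef_pos': array([ 161.07587159, -603.61878462,  230.8472941 ]), 'tool_rot': array([[ 2.57851055e-01, -9.66184641e-01, -2.69444945e-04],
       [-9.66184264e-01, -2.57851193e-01,  8.54447198e-04],
       [-8.95030460e-04,  4.00133542e-05, -9.99999599e-01]]), 'ft_force': array([-0.21026767,  0.18714987, -0.16220561]), 'torque': array([-3.25073967e-05,  3.12730857e-02, -1.30620794e-02]), 'finger_gap': 85.56181375764056}
-18.700000000000003
```

View pics/scene0.png

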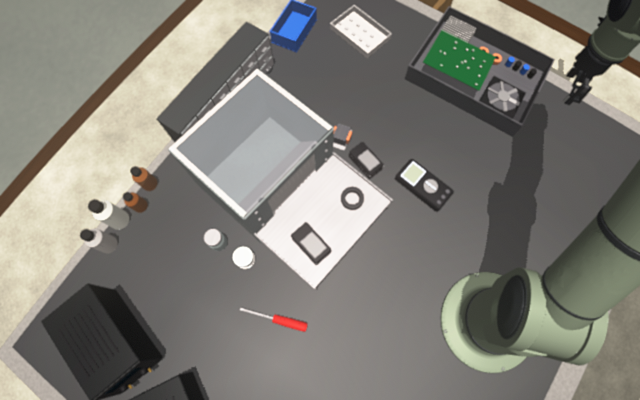

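View pics/side0.png

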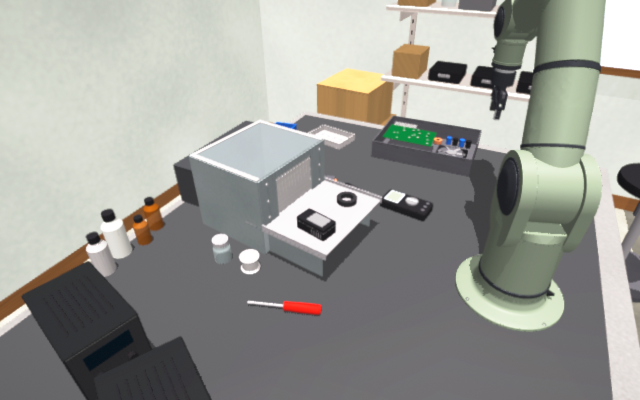

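View pics/wrist0.png

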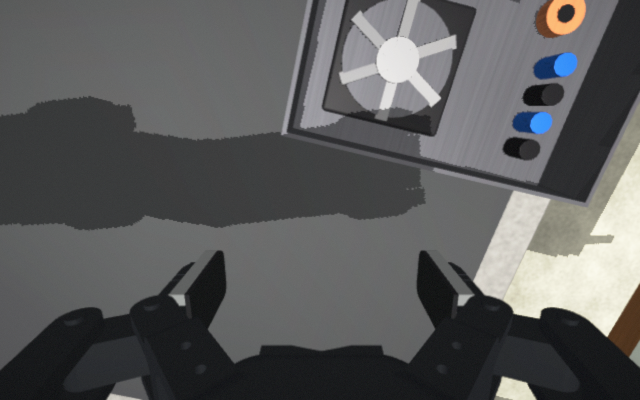

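The scene view shows the pack at about (311,243), the tape at (352,199), and the shelf with its front corners at about (315,287) and (391,200). The door is along the line (258,228)–(333,140). I'll enlarge the crops to read exact pixels.

```bash
cat > h.py <<'E'
import numpy as np, cv2, pickle
def K(c): return np.array([[c["fx"],0,c["cx"]],[0,c["fy"],c["cy"]],[0,0,1.]])
def ray(c,uv):
    p=cv2.undistortPoints(np.array(uv,float).reshape(-1,1,2),K(c),np.array(c["dist_coeffs"],float)).reshape(-1,2)
    T=np.array(c["cam_to_world"]); d=np.c_[p[:,0],-p[:,1],-np.ones(len(p))]@T[:3,:3].T
    return T[:3,3],d
def at_z(c,uv,z):
    o,d=ray(c,uv); return o+d*((z-o[2])/d[:,2])[:,None]
def tri(c1,uv1,c2,uv2):
    o1,d1=ray(c1,uv1);o2,d2=ray(c2,uv2);out=[]
    for a,b in zip(d1,d2):
        a=a/np.linalg.norm(a);b=b/np.linalg.norm(b)
        t=np.linalg.lstsq(np.c_[a,-b],o2-o1,rcond=None)[0]
        P,Q=o1+a*t[0],o2+b*t[1];out.append(np.r_[(P+Q)/2,np.linalg.norm(P-Q)])
    return np.array(out)
def depth_pts(c,uv):
    o,d=ray(c,uv); uv=np.array(uv).astype(int).reshape(-1,2)
    r=c["range_z"][uv[:,1],uv[:,0]]; return o+d*r[:,None]
def proj(c,P):
    T=np.linalg.inv(np.array(c["cam_to_world"])); p=np.atleast_2d(P)@T[:3,:3].T+T[:3,3]
    q=np.c_[p[:,0],-p[:,1],-p[:,2]]
    return cv2.projectPoints(q,np.zeros(3),np.zeros(3),K(c),np.array(c["dist_coeffs"],float))[0].reshape(-1,2)
def crop(c,x0,y0,x1,y1,s,fn):
    im=cv2.resize(c["image"][y0:y1,x0:x1],None,fx=s,fy=s,interpolation=cv2.INTER_CUBIC)
    st=10 
    for x in range((x0+19)//20*20,x1,20):
        cv2.line(im,((x-x0)*s,0),((x-x0)*s,6),(0,0,255),1);cv2.putText(im,str(x),((x-x0)*s,16),0,.4,(0,0,255),1)
    for y in range((y0+19)//20*20,y1,20):
        cv2.line(im,(0,(y-y0)*s),(6,(y-y0)*s),(0,0,255),1);cv2.putText(im,str(y),(8,(y-y0)*s+4),0,.4,(0,0,255),1)
    cv2.imwrite(fn,im)
def load(n): return pickle.load(open(n,"rb"))
E
python3 - <<'E'
from h import *
crop(load("scene0.pkl"),240,120,400,300,4,"pics/sc_c.png".replace("sc_c","scene_c0")) if 0 else crop(load("scene0.pkl"),240,130,400,280,4,"pics/scene_c0.png")
crop(load("side0.pkl"),250,140,400,280,4,"pics/side_c0.png")
E
```

```text
(no output)
```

View pics/scene_c0.png

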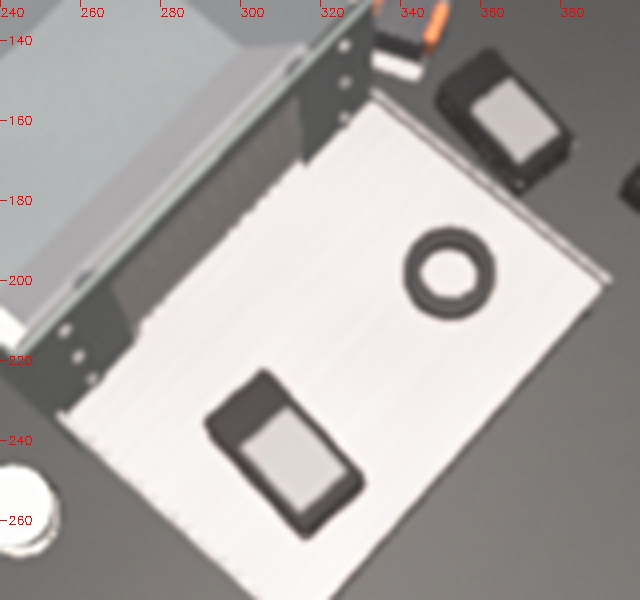

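View pics/side_c0.png

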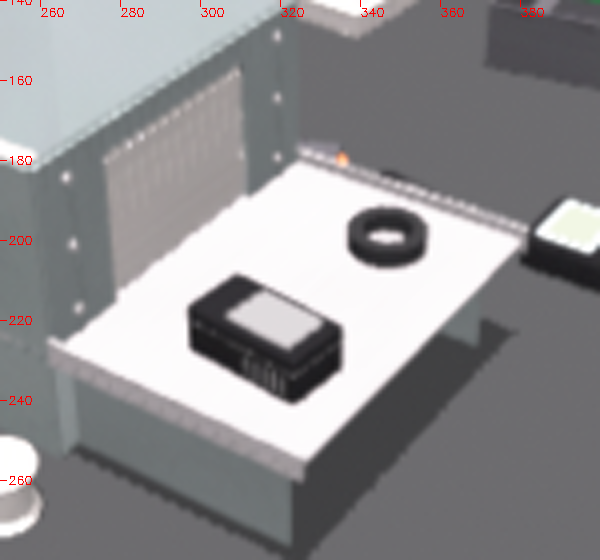

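```bash
cat > fit.py <<'E'
from h import *
from scipy.optimize import least_squares
sc,si=load("scene0.pkl"),load("side0.pkl")
# box pts
M={"lf":(0,85,100),"rf":(0,-85,100),"rfr":(-212,-157,112),"rrr":(0,-157,112),"lrr":(0,157,112),"lfr":(-212,157,112)}
S={"lf":(274.5,215),"rf":(316.2,171.2),"rfr":(393,200),"rrr":(333.7,153),"lrr":(255.5,233.2)}
D={"lf":(279.5,214.5),"rf":(311.5,189),"rfr":(380.5,198),"rrr":(324.2,177.5),"lrr":(262.5,225.5),"lfr":(326,255.5)}
def W(p,P):
    c,s=np.cos(p[2]),np.sin(p[2]); P=np.atleast_2d(P)
    return np.c_[p[0]+c*P[:,0]-s*P[:,1],p[1]+s*P[:,0]+c*P[:,1],P[:,2]]
def res(p,full=False):
    r=[]
    for c,m in((sc,S),(si,D)):
        r.append(proj(c,W(p,[M[k] for k in m]))-np.array(list(m.values())))
    return r if full else np.vstack(r).ravel()
if __name__=="__main__":
    print(tri(sc,[S["lf"],S["rf"],S["rfr"],S["rrr"],S["lrr"]],si,[D["lf"],D["rf"],D["rfr"],D["rrr"],D["lrr"]]).round(1))
    f=tri(sc,[S["lf"],S["rf"]],si,[D["lf"],D["rf"]])[:,:3]; y=f[0]-f[1]; yaw=np.arctan2(-y[0],y[1])
    q=least_squares(res,[*f.mean(0)[:2],yaw]); print(q.x); [print(a.round(1).tolist()) for a in res(q.x,True)]
    p=q.x; np.save("box.npy",p)
    # depth of shelf
    print(depth_pts(sc,[(340,230),(300,200),(352,200),(312,244)]).round(1),depth_pts(si,[(330,200),(300,205)]).round(1))
    def loc(w): 
        w=np.atleast_2d(w); c,s=np.cos(p[2]),np.sin(p[2]); d=w[:,:2]-p[:2]; return np.c_[c*d[:,0]+s*d[:,1],-s*d[:,0]+c*d[:,1],w[:,2]]
    # pack top corners: scene crop px
    pk=np.array([(265,370),(205,421),(306,538),(364,485)])/4+[240,130]
    pd=np.array([(238,275),(190,310),(294,365),(342,325)])/4+[250,140]
    t=tri(sc,pk,si,pd);print("pack",t.round(1));print(loc(t).round(1));print(loc(at_z(sc,pk,142)).round(1)); print(loc(at_z(si,pd,142)).round(1))
    tp=loc(at_z(sc,[(240+449/4,130+273/4)],119)); td=loc(at_z(si,[(250+387/4,140+233/4)],119)); print("tape",tp,td)
    # dense pack top from depth
    for c in (sc,si):
        vv,uu=np.mgrid[130:290,240:400]; uv=np.c_[uu.ravel(),vv.ravel()]; P=depth_pts(c,uv); L=loc(P)
        m=(L[:,2]>130)&(L[:,2]<150)&(L[:,0]<-10)&(L[:,0]>-212)&(abs(L[:,1])<150)
        pts=L[m]; r=cv2.minAreaRect(pts[:,:2].astype(np.float32)); print("top",m.sum(),r,np.median(pts[:,2]))
        m=(L[:,2]>95)&(L[:,2]<106)&(L[:,0]<-5)&(L[:,0]>-205)&(abs(L[:,1])<150); print("shelf z",np.median(L[m,2]))
E
python3 fit.py
```

```text
[[ 643.6   99.1  100.5    1.2]
 [ 624.4  -69.1   98.4    4. ]
 [ 403.2 -114.9  102.1    7.1]
 [ 613.  -139.7  106.8    4.6]
 [ 655.6  169.   104.     2.9]]
[ 6.31990460e+02  1.72962985e+01 -1.31973109e-01]
[[-0.6, 0.8], [-0.1, 0.9], [-0.9, 0.3], [-0.5, -0.3], [-1.1, 1.0]]
[[-0.1, 0.7], [1.3, 0.2], [1.5, -1.8], [0.9, -1.0], [0.3, -1.1], [-0.5, -2.5]]
[[473.9  34.4  99.7]
 [611.1  24.9  98.4]
 [492.9 -53.8 101. ]
 [507.7 114.3 142.9]] [[544.9 -38.2  98.4]
 [615.2  27.4  98.7]]
pack [[554.5  75.  134.4   2.2]
 [567.1 123.8 131.8   1. ]
 [471.1 150.8 136.7   3.6]
 [459.  103.1 141.4   2.9]]
[[ -84.4   47.1  134.4]
 [ -78.4   97.   131.8]
 [-177.   111.2  136.7]
 [-182.8   62.3  141.4]]
[[ -87.    47.8  142. ]
 [ -81.1   98.   142. ]
 [-179.2  110.8  142. ]
 [-184.1   61.7  142. ]]
[[ -89.7   56.   142. ]
 [ -86.4  107.9  142. ]
 [-179.1  117.5  142. ]
 [-182.    63.7  142. ]]
tape [[-128.82171408  -87.75530924  119.        ]] [[-132.48367692  -77.57683218  119.        ]]
top 809 ((-128.30545043945312, 77.02445983886719), (54.92863082885742, 100.54874420166016), 84.03362274169922) 141.18513254109473
shelf z 99.29482194676848
top 536 ((-130.27703857421875, 82.76055145263672), (57.41910934448242, 101.92195129394531), 83.03401947021484) 139.88232544087634
shelf z 98.28428750440389
```

```bash
cat > frames.py <<'E'
from h import *
b=np.load("box.npy")
cb,sb=np.cos(b[2]),np.sin(b[2]); RB=np.array([[cb,-sb,0],[sb,cb,0],[0,0,1.]])
def bw(P): P=np.array(P,float); return P@RB.T+[b[0],b[1],0]
def wb(P): P=np.array(P,float); return (P-[b[0],b[1],0])@RB
def Rot(x,z): x=np.array(x,float);z=np.array(z,float); return RB@np.c_[x,np.cross(z,x),z]
A=Rot([1,0,0],[0,0,-1]); B=Rot([-1,0,0],[0,0,-1])
def tilt(e,yaw=0):
    e=np.radians(e); z=[np.cos(e),0,-np.sin(e)]; R=np.c_[[0,-1,0],np.cross(z,[0,-1,0]),z]
    c,s=np.cos(yaw),np.sin(yaw); return RB@np.array([[c,-s,0],[s,c,0],[0,0,1]])@R
E
python3 - <<'E'
from frames import *
from workcell import *
for n,R in(("A",A),("B",B)):
    for p in([-150,60,270],[-132,140,220],[-132,130,112],[-132,30,112]):
        q=inverse_kinematics(bw(p),R); print(n,p,None if q is None else np.round(q,2))
for e in (35,40,45,50):
    for p in([-215,0,200],[-215,0,113],[-100,0,113],[0,0,113],[35,0,113]):
        q=inverse_kinematics(bw(p),tilt(e)); print(e,p,None if q is None else np.round(q,2))
E
```

```text
A [-150, 60, 270] [ 0.37  0.39 -0.89  1.84  0.34  1.07 -0.78]
A [-132, 140, 220] [ 0.34  0.65 -1.14  1.78  0.65  1.15 -1.14]
A [-132, 130, 112] [ 0.18  0.69 -0.85  1.89  0.67  0.87 -1.14]
A [-132, 30, 112] [ 0.24  0.59 -0.65  1.98  0.52  0.74 -0.85]
B [-150, 60, 270] [ 0.59  0.55 -1.27  1.83  0.56  1.19  2.15]
B [-132, 140, 220] [ 0.4   0.73 -1.27  1.78  0.74  1.22  1.92]
B [-132, 130, 112] [ 0.4   0.93 -1.28  1.88  0.99  1.16  1.75]
B [-132, 30, 112] [-0.97  0.91  1.17  2.04 -1.06  0.98 -2.51]
35 [-215, 0, 200] None
35 [-215, 0, 113] None
35 [-100, 0, 113] None
35 [0, 0, 113] [ 0.37  0.87 -0.87  2.35  2.44  1.19  2.25]
35 [35, 0, 113] [ 0.4   0.88 -0.87  2.27  2.44  1.12  2.32]
40 [-215, 0, 200] None
40 [-215, 0, 113] None
40 [-100, 0, 113] None
40 [0, 0, 113] [ 0.23  0.73 -0.66  2.32  2.39  0.94  2.16]
40 [35, 0, 113] [ 0.26  0.75 -0.66  2.24  2.38  0.88  2.23]
45 [-215, 0, 200] None
45 [-215, 0, 113] None
45 [-100, 0, 113] None
45 [0, 0, 113] [ 0.09  0.64 -0.45  2.28  2.36  0.71  2.12]
45 [35, 0, 113] [ 0.12  0.66 -0.45  2.2   2.33  0.66  2.19]
50 [-215, 0, 200] None
50 [-215, 0, 113] None
50 [-100, 0, 113] None
50 [0, 0, 113] [-0.05  0.58 -0.24  2.24  2.32  0.49  2.11]
50 [35, 0, 113] [-0.03  0.61 -0.24  2.15  2.27  0.45  2.2 ]
```

```bash
cat >> frames.py <<'E'
def tiltr(e,roll=0,yaw=0):
    R=tilt(e,yaw); c,s=np.cos(roll),np.sin(roll); return R@np.array([[c,-s,0],[s,c,0],[0,0,1]])
E
python3 - <<'E'
from frames import *
from workcell import *
for roll in (0,np.pi,np.pi/2,-np.pi/2):
  for e in (45,50,55,60,65,70,80):
    o=[]
    for x in (-195,-170,-140,-110,-80,-50,-20,30):
        q=inverse_kinematics(bw([x,0,113]),tiltr(e,roll)); o.append('-' if q is None else 'Y')
    print(round(roll,1),e,''.join(o))
E
```

```text
0 45 -----YYY
0 50 ----YYYY
0 55 ---YYYYY
0 60 ---YYYY-
0 65 --Y---YY
0 70 ---YYYYY
0 80 YYYYYYYY
3.1 45 -----YYY
3.1 50 ----YYYY
3.1 55 ---YYYYY
3.1 60 ---YYYYY
3.1 65 --YYYYYY
3.1 70 YYYYYYYY
3.1 80 YYYYYYYY
1.6 45 -----YYY
1.6 50 ----YYYY
1.6 55 ---YYYYY
1.6 60 ---YYYYY
1.6 65 --YYYYYY
1.6 70 YYYYYYYY
1.6 80 YYYYYYYY
-1.6 45 -----YYY
-1.6 50 ----YYYY
-1.6 55 ---YYYYY
-1.6 60 ---YYYYY
-1.6 65 --YYYYYY
-1.6 70 YYYYYYYY
-1.6 80 YYYYYYYY
```

```bash
python3 - <<'E'
from frames import *
from workcell import *
movep([330,-380,300],A)
movep(bw([-150,60,290]),A)
clamp()
c=camera("wrist"); pickle.dump(c,open("wrist1.pkl","wb")); cv2.imwrite("pics/wrist1.png",c["image"])
s=read_state(); print(s["time"],s["eef_pos"],s["finger_gap"],s["qpos"].round(2),s["ft_force"])
E
```

```text
3.9 [491.17401213  96.53932371 289.98941117] 0.03981915843762729 [ 0.39  0.37 -0.9   1.82  0.32  1.11 -0.75] [-0.18358567 -0.36387416 -0.02035399]
```

View pics/wrist1.png

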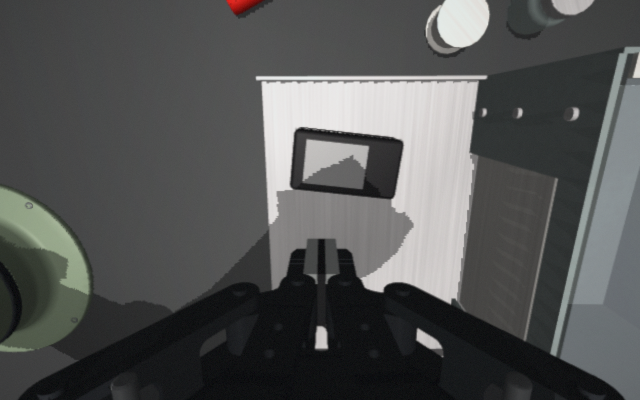

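The wrist view shows the pack's top at about (292–403, 128–198), the left lip from (257,77) to (487,77), and the left doorway foot near (470,153). I'll use this view's pixels and depth as the second measurement.

```bash
python3 - <<'E'
from frames import *
c=load("wrist1.pkl"); crop(c,250,60,500,240,3,"pics/wrist1c.png")
vv,uu=np.mgrid[60:240,240:480]; uv=np.c_[uu.ravel(),vv.ravel()]; L=wb(depth_pts(c,uv))
m=(L[:,2]>130)&(L[:,2]<150)&(L[:,0]<-10)&(L[:,0]>-212)&(abs(L[:,1])<150)&(uv[:,1]<205)
r=cv2.minAreaRect(L[m,:2].astype(np.float32)); print(r,np.median(L[m,2]), m.sum())
m=(L[:,2]>90)&(L[:,2]<106)&(L[:,0]<-15)&(L[:,0]>-200)&(L[:,1]<145)&(L[:,1]>0); print("shelf",np.median(L[m,2]))
E
```

```text
((-128.48117065429688, 79.21741485595703), (56.46107482910156, 100.81712341308594), 83.72915649414062) 143.217902857917 6612
shelf 101.26657169599417
```

View pics/wrist1c.png

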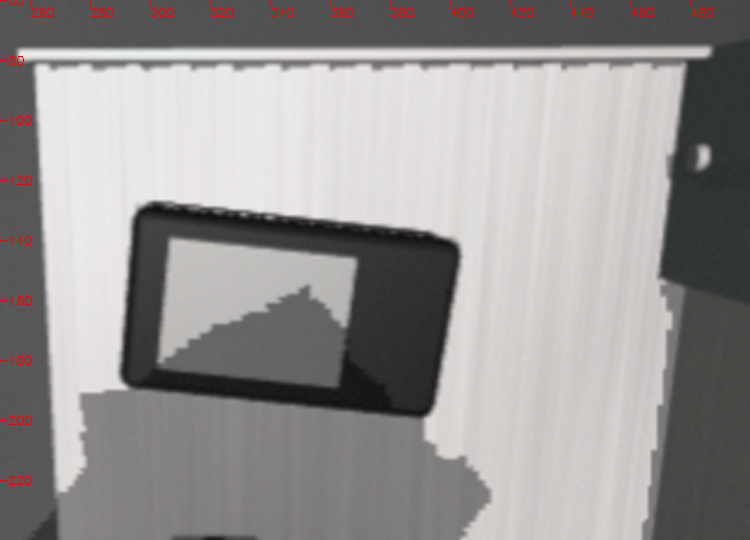

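```bash
python3 - <<'E'
from frames import *
c=load("wrist1.pkl"); off=np.array([250,60])
lip=np.array([(18,54),(712,52)])/3+off
print("lip top ends",wb(at_z(c,lip,112)).round(1))
print("front edge, door foot",wb(at_z(c,np.array([(36,66),(57,500),(660,278),(640,540)])/3+off,100)).round(1))
pk=np.array([(140,205),(460,243),(430,416),(123,385)])/3+off
P=wb(at_z(c,pk,142)); print("pack",P.round(1),P.mean(0))
sc=load("scene0.pkl"); pks=np.array([(265,370),(205,421),(306,538),(364,485)])/4+[240,130]
print("tri wrist/scene",wb(tri(c,pk[[2,1,0,3]],sc,pks)[:,:3]).round(1))
E
```

```text
lip top ends [[-211.7  156.7  112. ]
 [   4.7  156.7  112. ]]
front edge, door foot [[-208.3  154.1  100. ]
 [-208.3    3.8  100. ]
 [   3.1   85.   100. ]
 [   7.7  -12.2  100. ]]
pack [[-172.4  112.3  142. ]
 [ -77.1  101.   142. ]
 [ -82.8   47.4  142. ]
 [-178.9   57.6  142. ]] [-127.77906628   79.58360062  142.        ]
tri wrist/scene [[ -86.4   49.1  148.6]
 [-110.7  113.6  274.6]
 [-175.   109.1  111.6]
 [-181.3   56.8  127.8]]
```

```bash
python3 - <<'E'
import numpy as np
b=np.load("box.npy"); b[0]+=2*np.cos(b[2]); b[1]+=2*np.sin(b[2]); np.save("box.npy",b)
from frames import *
from workcell import *
c=load("wrist1.pkl"); si=load("side0.pkl"); pk=np.array([(140,205),(460,243),(430,416),(123,385)])/3+[250,60]
pd=np.array([(238,275),(190,310),(294,365),(342,325)])/4+[250,140]
print("tri wrist/side",wb(tri(c,pk[[2,1,0,3]],si,pd)[:,:3]).round(1))
movel(bw([-134,132,200]),A,max_speed=250)
print("g",movel(bw([-134,132,110]),A,max_speed=120,guard=10))
s=read_state(); print(s["time"],wb(s["eef_pos"]),s["ft_force"])
c=camera("wrist"); pickle.dump(c,open("wrist2.pkl","wb")); cv2.imwrite("pics/wrist2.png",c["image"])
for R,x in((tiltr(70,np.pi),-205),(tiltr(75,np.pi),-205),(tiltr(70,np.pi),-198),(tiltr(45,np.pi),-45)):
    for z in(112,200): print(x,z,inverse_kinematics(bw([x,3,z]),R))
E
```

```text
tri wrist/side [[ -82.6   44.3  131.4]
 [ -78.6   99.1  132.8]
 [-175.7  111.3  135.3]
 [-180.7   56.9  136.6]]
g False
5.4167 [-133.66001597  132.198861    110.69561533] [ 0.28024408  0.75808015 -0.24427217]
-205 112 [ 0.33966298  0.45488806 -0.86299231  2.4234079   1.43256656  0.52479964
 -0.3031941 ]
-205 200 [ 0.61291316  0.26120635 -1.1073485   2.3315951   0.87923195  0.55882555
  0.26228425]
-205 112 [ 0.4347374   0.49291291 -0.9481647   2.35497327  1.19668149  0.57100486
 -0.03466644]
-205 200 [ 0.68864897  0.33112805 -1.19250035  2.26480222  0.77598962  0.6690534
  0.38645627]
-198 112 [ 0.34652285  0.46316385 -0.86190468  2.40813883  1.42302971  0.52789949
 -0.27956115]
-198 200 [ 0.61163849  0.27591793 -1.10373241  2.31775582  0.88903053  0.56875651
  0.26383414]
-45 112 [ 0.10403698  0.63006667 -0.52830098  2.37636916  2.34227229  0.80137045
 -1.0607971 ]
-45 200 [ 0.21396083  0.41568675 -0.6440996   2.3337306   2.06526792  0.62119464
 -0.78397938]
```

View pics/wrist2.png

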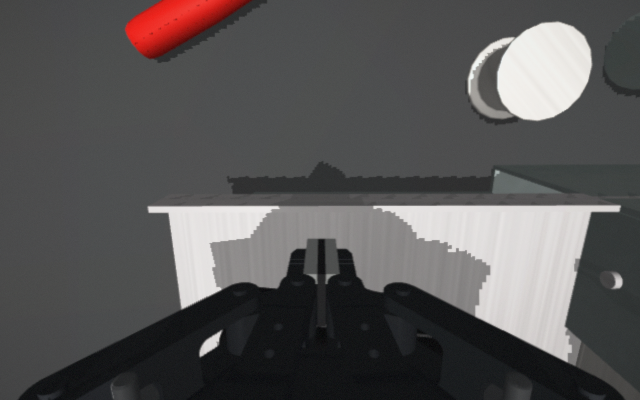

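The fingers sit inside the left lip (image row 207), with their tip at about (321,255), and nothing is touched. Next is the sideways push.

```bash
python3 - <<'E'
from frames import *
from workcell import *
print("g",movel(bw([-134,42,110]),A,max_speed=50,guard=12))
s=read_state(); print(s["time"],wb(s["eef_pos"]),s["ft_force"])
movel(bw([-134,62,110]),A,max_speed=80)
movel(bw([-134,72,210]),A,max_speed=250)
for n in("wrist","scene"):
    c=camera(n); pickle.dump(c,open(n+"3.pkl","wb")); cv2.imwrite(f"pics/{n}3.png",c["image"])
    vv,uu=np.mgrid[60:300,200:500]; uv=np.c_[uu.ravel(),vv.ravel()]; L=wb(depth_pts(c,uv))
    m=(L[:,2]>135)&(L[:,2]<150)&(L[:,0]<-10)&(L[:,0]>-205)&(abs(L[:,1])<60)
    if m.sum()>50: print(n,cv2.minAreaRect(L[m,:2].astype(np.float32)),m.sum())
s=read_state(); print(s["time"])
E
```

```text
g False
7.4167 [-134.01464315   42.04627914  109.97681415] [-0.06975113  0.89774371 -0.09930808]
wrist ((-127.1966552734375, 20.98867416381836), (99.7180404663086, 25.209653854370117), 2.1241631507873535) 1679
scene ((-156.14613342285156, 1.7298297882080078), (38.166988372802734, 55.650901794433594), 4.130917549133301) 269
8.4667
```

View pics/wrist3.png

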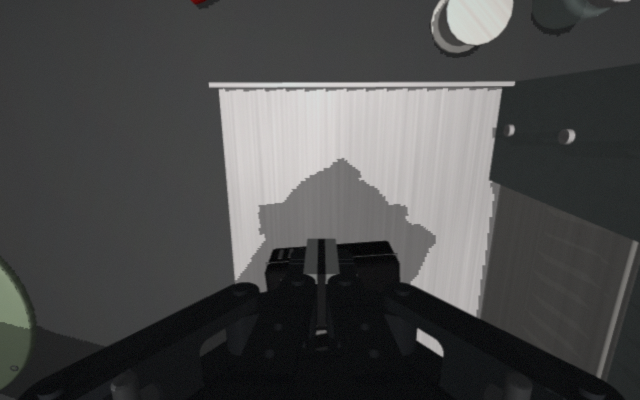

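View pics/scene3.png

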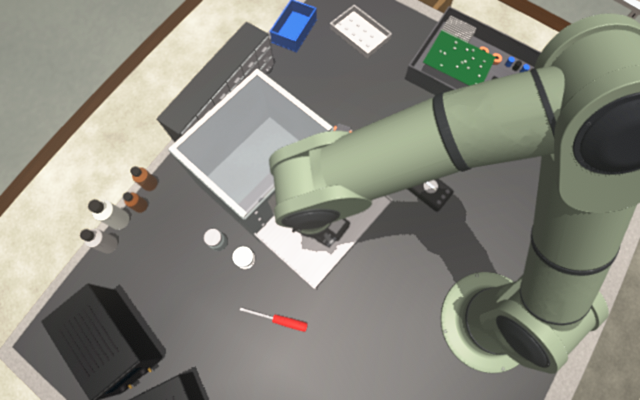

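```bash
python3 - <<'E'
from frames import *
from workcell import *
R=tiltr(70,np.pi)
movep(bw([-204,4,215]),R)
s=read_state(); print(s["time"],wb(s["eef_pos"]),s["qpos"].round(2))
print("g",movel(bw([-204,4,111]),R,max_speed=120,guard=10))
s=read_state(); print(s["time"],wb(s["eef_pos"]),s["qpos"].round(2),s["ft_force"])
for n in("wrist","side"):
    c=camera(n); pickle.dump(c,open(n+"4.pkl","wb")); cv2.imwrite(f"pics/{n}4.png",c["image"])
crop(load("side4.pkl"),220,130,400,280,4,"pics/side4c.png")
E
```

```text
9.6083 [-203.65643692    4.18731287  215.00791485] [ 0.7   0.25 -1.2   2.31  0.82  0.59  0.32]
g False
10.625 [-203.81609919    4.24852767  111.25228997] [ 0.4   0.49 -0.95  2.42  1.44  0.58 -0.3 ] [ 1.12892086 -0.88041367 -0.33067204]
```

View pics/wrist4.png

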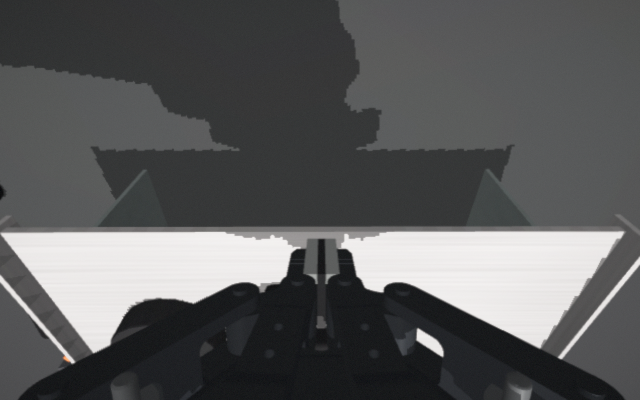

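View pics/side4c.png

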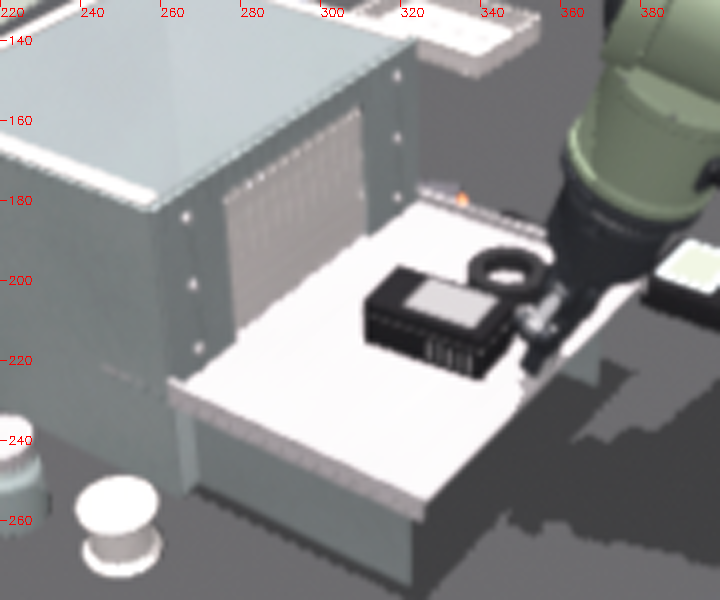

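The side crop shows the fingertip at about (354,222), just behind the pack. The pack spans (311–349, 197–224), and the tape is untouched at (346,197). I'll check the pack's pose from depth, then push.

```bash
python3 - <<'E'
from frames import *
from workcell import *
c=load("side4.pkl"); vv,uu=np.mgrid[190:230,300:346]; uv=np.c_[uu.ravel(),vv.ravel()]; L=wb(depth_pts(c,uv))
m=(L[:,2]>134)&(L[:,2]<150)&(abs(L[:,1])<45)&(L[:,0]<-20)
print(cv2.minAreaRect(L[m,:2].astype(np.float32)),m.sum(),np.median(L[m,2]))
R=tiltr(45,np.pi)
try: print("g",movel(bw([-48,4,113]),R,max_speed=45,guard=15))
except PlanningError as e: print("PE",e)
s=read_state(); print(s["time"],wb(s["eef_pos"]),s["qpos"].round(2),s["ft_force"])
for n in("side","scene"):
    c=camera(n); pickle.dump(c,open(n+"5.pkl","wb")); cv2.imwrite(f"pics/{n}5.png",c["image"])
crop(load("side5.pkl"),220,130,400,280,4,"pics/side5c.png")
E
```

```text
((-126.19978332519531, 6.768943786621094), (100.55393981933594, 60.48332595825195), 4.172597408294678) 413 140.12932967414883
g False
14.3417 [-48.02529843   4.00017028 113.02453325] [ 0.38  0.75 -0.9   2.37  2.21  0.98 -0.81] [-2.36336805  0.76261582 -1.98298519]
```

View pics/side5c.png

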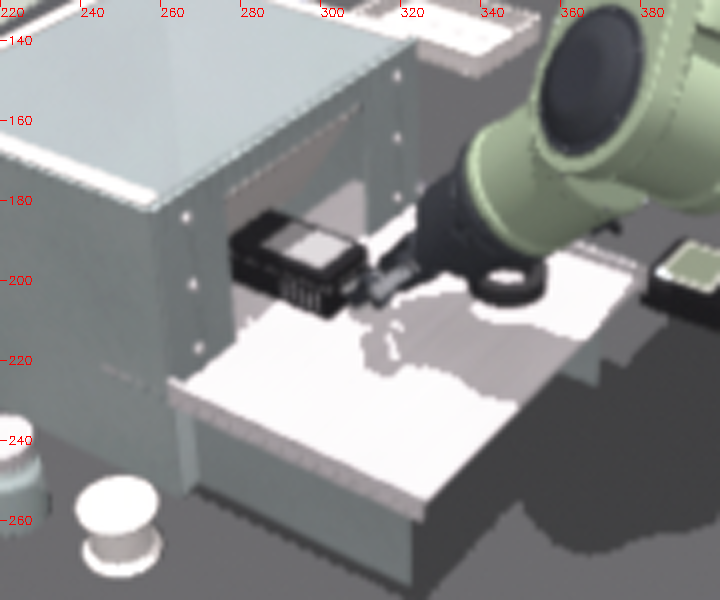

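The pack is at the doorway, spanning (277–312, 183–209). It is straight, and the flap is lifting off it. I'll push on slowly.

```bash
python3 - <<'E'
from frames import *
from workcell import *
R=tiltr(45,np.pi)
for x in (8,16):
    print("g",movel(bw([x,4,113]),R,max_speed=35,guard=20))
    s=read_state(); print(s["time"],wb(s["eef_pos"]).round(1),s["ft_force"].round(1))
for n in("side","scene"):
    c=camera(n); pickle.dump(c,open(n+"6.pkl","wb")); cv2.imwrite(f"pics/{n}6.png",c["image"])
crop(load("side6.pkl"),220,130,400,280,4,"pics/side6c.png")
crop(load("scene6.pkl"),160,60,360,210,4,"pics/scene6c.png")
E
```

```text
g False
16.1917 [  8.   4. 113.] [-2.1  0.5  0.8]
g False
16.5667 [ 16.1   3.8 113.1] [-1.3  0.3  0.7]
```

View pics/side6c.png

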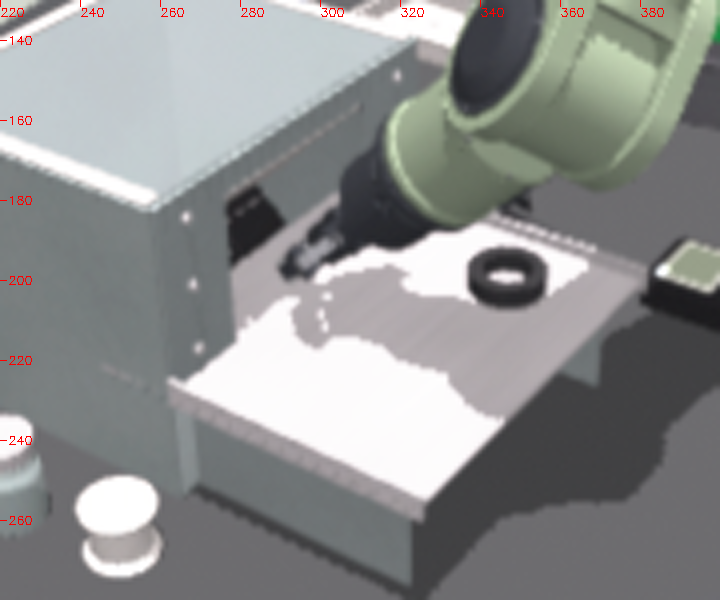

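View pics/scene6c.png

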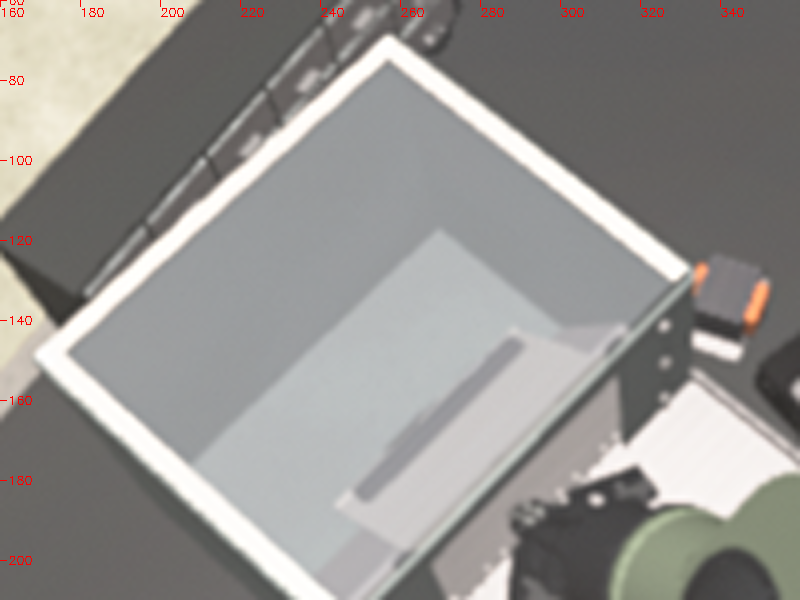

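The side view shows the pack tilting over the chute edge, with its dark rear face at about (283,187). The flap is lying on it. I'll let it slide and look again.

```bash
python3 - <<'E'
from frames import *
from workcell import *
wait(0.6)
for n in("side","scene","wrist"):
    c=camera(n); pickle.dump(c,open(n+"7.pkl","wb")); cv2.imwrite(f"pics/{n}7.png",c["image"])
s=read_state(); print(s["time"],wb(s["eef_pos"]).round(1),s["ft_force"].round(1))
a=cv2.imread("pics/side7.png")[130:280,220:360]; d=cv2.imread("pics/scene7.png")[60:210,160:330]
crop(load("side7.pkl"),220,150,340,240,6,"pics/side7c.png")
crop(load("scene7.pkl"),160,60,360,210,4,"pics/scene7c.png")
E
```

```text
17.4167 [ 16.   4. 113.] [ 0.8  0.1 -0.3]
```

View pics/side7c.png

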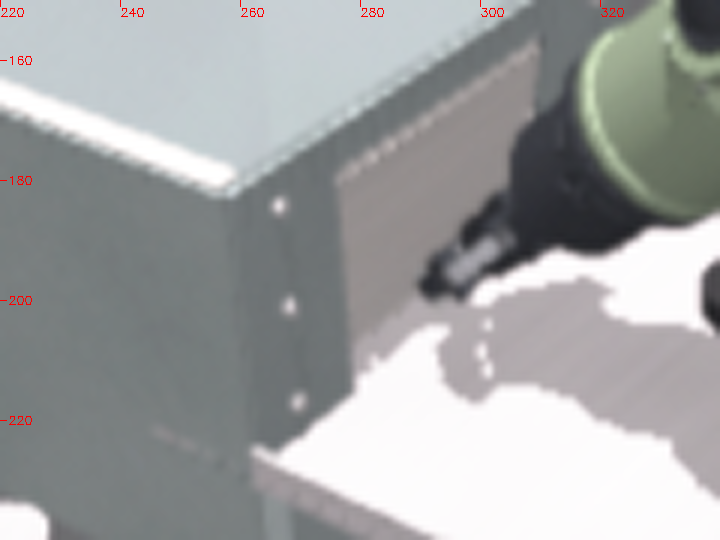

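View pics/scene7c.png

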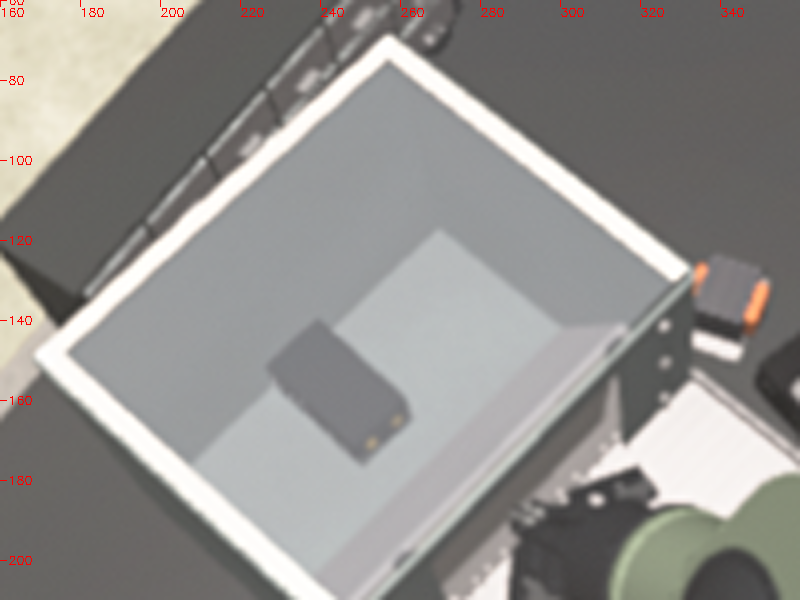

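The scene view shows the pack down in the bin at about (245,155). The flap is nearly shut and rests on the fingertips. I'll draw the fingers straight back.

```bash
python3 - <<'E'
from frames import *
from workcell import *
print("g",movel(bw([-48,4,113]),tiltr(45,np.pi),max_speed=50,guard=25))
movel(bw([-150,4,190]),tiltr(70,np.pi),max_speed=90)
movel(bw([-190,4,260]),tiltr(80,np.pi),max_speed=120)
wait(0.5)
for n in("side","scene","wrist"):
    c=camera(n); pickle.dump(c,open(n+"8.pkl","wb")); cv2.imwrite(f"pics/{n}8.png",c["image"])
s=read_state(); print(s["time"],wb(s["eef_pos"]).round(1),s["ft_force"].round(1))
crop(load("side8.pkl"),220,130,400,280,4,"pics/side8c.png")
E
```

```text
g False
21.8917 [-190.    4.  260.] [-0.4 -0.6 -0.4]
```

View pics/side8c.png

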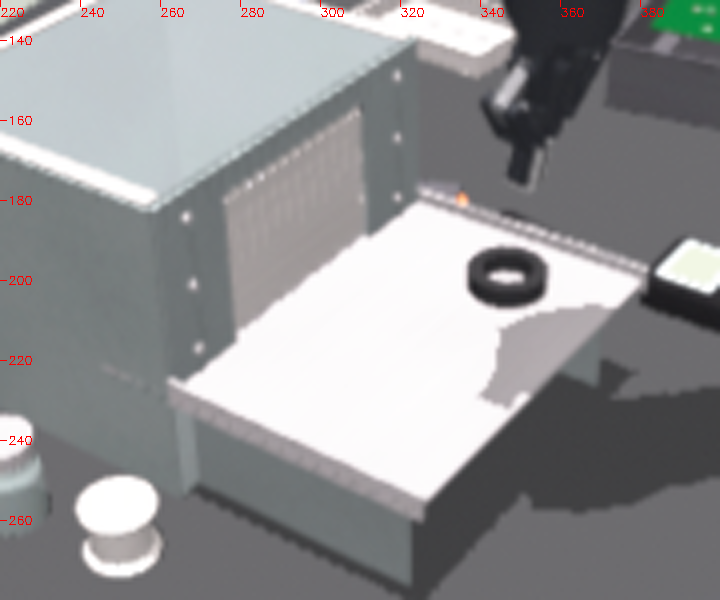

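View pics/scene8.png

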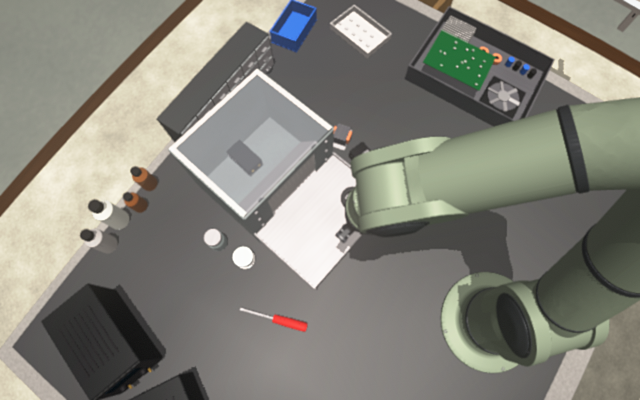

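The flap is shut: its doorway area at (277–309, 160–213) in the side view looks as it did at the start. The pack lies in the bin at about (245,157) in the scene view, and the tape at (346,198) hasn't moved. The robot is clear of everything, so I'm handing in.

```bash
python3 - <<'E'
from h import *
a,b=load("side0.pkl"),load("side8.pkl")
print("flap depth change mm", np.median(np.abs(a["range_z"][175:195,285:305]-b["range_z"][175:195,285:305])))
from workcell import *
finish_job()
E
```

```text
flap depth change mm 2.164978
the job is handed in; nothing more can be done
```

The spent battery is in the take-back box and the flap has swung shut behind it. I handed the job in at about 22 s of the 54 s allowed.

- **Moves:** With the fingers closed, I slid the battery sideways along the shelf to about 3–7 mm left of the doorway's middle. I then pushed it in from behind, tilting the tool so the gripper cleared the lintel. The fingertips reached about 24 mm inside the doorway, where the battery tipped over the edge and slid down by itself. I drew the fingers straight back and lifted clear. The forces I read between moves stayed under about 3 N, and no force guard tripped.
- **Last checks:** The scene view shows the battery lying in the bin. The side view shows the flap shut, with its depth reading about 2 mm (camera noise) from the start. The tape, spool and screwdriver appear where they were, and so do the parts of the jar and meter I could see.
- **Not seen at the end:** The spare battery was mostly hidden by the arm in the last pictures. The arm never worked near it, but I didn't check its place directly.
- **Disagreements:** The cameras differed by up to about 6 mm on the battery's position before the push. Triangulating the wrist view with the scene view gave unusable heights. Wrist with side gave the battery's top 5–10 mm too low, so I went by the wrist camera's depth, which put the top at 143 mm and the shelf at 101 mm.

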